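# Click the selector wheel round to orange and load

## Robot

A 6-joint arm with a two-finger parallel gripper is mounted at the origin on the work surface. World frame = base frame: x ahead of the robot, y to its left, z up, the work surface at z = 0. Lengths are in mm, angles in rad, forces in N, time in s.
With the tool pointing down it reaches from about 375 to 825 mm from the base axis. Payload 5.5 kg.
Tool frame: the origin (TCP) lies at the very end of the fingers, on their centre line; the grasp point (between the pads) lies 19 mm behind it; z points along the fingers, y is the line along which they close (so a half turn about z gives the same grasp; the last joint's range is limited). The gripper opens to 85 mm and grips with 20 to 120 N. Pads are 22 mm wide; open, the fingers measure 114 mm over their backs; the gripper's body (76 mm by 85 mm) begins 54 mm behind the grasp point. The pads swing forward as they close: fully open they stand 13 mm farther back than shut.
Start: joints at [-1.106, 0.314, -0.047, 1.21, 0, 1.571], TCP at [268.943, -536.344, 231.299] pointing down, gripper open.
Joint ranges: [-2.67, 2.67], [-0.69, 1.73], [-1.03, 1.25], [-2.08, 2.16], [-1.42, 1.45], [-3.14, 3.14]. Speed limits (rad/s): [2.39, 2.39, 3.01, 3.14, 3.14, 3.14].

## Interface

Orientations are given as a unit quaternion [x, y, z, w].
In Python, from cell import manip gives the robot as it stands.
- The arm moves only by the tool send_rows, never from a script. Its argument "increments" is a list of rows, each an object of numbers: "rx", "ry", "rz": the turn, a rotation vector about the tool's x, y, z as a fraction of full scale; "x", "y", "z": the shift along the tool's x, y, z as a fraction of full scale; "fingers": the closure, from -1 (fully open) to 1 (shut). In form: [{"rx": .., "ry": .., "rz": .., "x": .., "y": .., "z": .., "fingers": ..}, ...]. A call has 1 to 12 rows; each row is the pose to reach, as a shift and turn from the pose commanded when the call began, along the tool's axes at that moment, turning the shorter way round; what a row does not reach only later rows make up. Full scale, the value 1, is 0.3 m for a shift and pi rad for a turn. A row lasts 1/8 s, in which the tool goes at most 62.5 mm and 10.7 degrees, less where a joint would pass 70% of its speed; a pose out of reach is approached as far as the arm can. A call with a number of a shift or a turn outside -1 to 1 is refused whole. A call with a gripper value outside its range is refused whole. The fingers move at their own pace and stop on an object; the grip force is fixed at half the most. Time passes only in rows, so rows that repeat a pose let the fingers close. It gives the time, the measured TCP pose, the force, the opening and the grip force at its end, in the units of the state.
- manip.sense(): the state, without advancing time (a new reading comes with each control period).
- manip.get_image(name): name is "scene" or "side" or "wrist"; returns a dict with "pixels" (384x512x3 uint8, red, green, blue), "mtx" (3x3 intrinsics, pixels), "rvec" (rotation vector, rad) and "tvec" (3), from world to camera coordinates, as OpenCV has them. Camera axes: x right, y down, z forward; pixel columns grow to the right and rows downward; lengths in mm; the calibration is good to about 2 mm. A picture is of the moment at which its call begins. There is no depth.
- manip.finish_job(): hands the job in; it is judged then, once.
Trained networks look in a picture, given as the dict that the camera call returned (one of the last four; its "shot" number tells which), for a name from the list of things; names that differ only in an ending like _2 or _b are one class to them, and where a whole thing is asked for, a point or a joint stands for the part that bears it (a point fixed in the world has none). Each returns a list of dicts, best first, with "conf" (0 to 1); they miss things now and then, are a little off and sometimes report something else, mostly with a low value. They report only what shows in the picture. A call takes as long as a camera call.
- manip.look_for(picture, query): "xy" ([column, row] in pixels, amid what is visible of it).
- manip.silhouettes(picture, query): "pixels" (384x512 bool, what is visible of it) and "xy" ([column, row] in pixels, amid what is visible of it).
The state is a dict: "clock": time; "joint_positions": joint angles; "dq": joint speeds; "joint_efforts": joint torques, N m; "position": TCP position; "orientation": TCP orientation; "ft_force": force on the tool from outside, world axes, zero at the start; "moment": the same for the moment, N m; "opening": finger opening in mm; "grip_force": force on a finger pad.
Only numpy, scipy, OpenCV 4.12 (cv2) and the standard library are available. Lean on these libraries where they do the work, as an engineer would, in place of code of your own. Each camera call takes 0.05 s, during which the arm holds its last target. There are 200 camera calls.

## Task

On the loose controller box in the DJ booth, flick the ribbed selector wheel round with a fingertip, click by click, until its orange flat is on top between the two white marks, without running past it; only then press the green button fully down and let it come back up. Use the fingers only to push: do not lift or shift the controller, and leave the things around and on it where they are. Finish with the hand clear.

Things in the scene. Friction and masses are not known exactly. Their poses are not given: they have to be found in the camera images.
- controller: dark steel controller box, 200 (its x) x 240 (its y) x 75 mm high, about 2.2 kg, loose on the table on rubber feet (it starts to slide at 10 to 18 N of sideways push). Origin at the centre of its underside; x points away from the robot at yaw 0, z up. Top face flat at z = 75 mm; besides wheel, button and usb stick only knobs up to 9 mm high stand on it
- wheel_axle (a point): centre of the selector wheel on its axle, 55 mm above the table, at x = 0, y = +45 mm of the controller. The wheel is 24 mm wide along the axle (controller's y) and stands 25.5 mm out of a slot in the top face. Eight rounded grey ribs 45 degrees apart run across its rim: 8 mm thick, centre lines 41.5 mm and outer edges 45.5 mm from the axle; the flats between lie 35.5 mm from it
- wheel_top (a point): point 35.5 mm straight above the axle, between two white marks on the box: here the middle of the uppermost flat rests. One flat is orange (the target), one yellow, six black; yellow is on top one click before orange when the top is pushed along the controller's +x
- selector (a joint): wheel angle, rad; grows as the wheel's top moves along the controller's +x. 0 with the orange flat on top (as is -6.283). Starts 2 to 5 clicks below 0. A click every 0.785 rad, ribs then 22.5 degrees either side of the top; pushed over half-way (0.39) it springs on to the next click, else back, once the finger is out of its way; turns both ways; needs about 4 to 5 N at the rim
- load_button_top (a point): centre of the top of the green round push button, 28 mm across, in a black collar 44 mm across, on the controller's top face at x = -20, y = -70 mm; 97 mm above the table when up
- load_button (a joint): how far the green button is pressed, m: 0 up, 0.006 fully down, which takes about 5 N; a spring brings it back up
- phone: black phone, 150 x 72 x 9 mm, lying left of the controller; origin at the centre of its underside
- can: blue drinks can, 66 mm across, 120 mm high, standing beyond the controller; origin at the centre of its underside
- puck: brass record weight, 64 mm across, 40 mm high, beyond the controller; origin at the centre of its underside
- tape: yellow roll of tape, 84 mm across, 24 mm high, lying right of the controller; origin at the centre of its underside
- skate_wheel: red skateboard wheel, 54 mm across, 33 mm high, lying right of the controller; origin at the centre of its underside
- usb_stick: blue usb stick, 50 x 19 x 9 mm, lying on the far right corner of the controller's top; origin at the centre of its underside

How it is judged (in metres and radians):
On the way, in this order (a step that is already met when the one before it is completed fails the run):
1. the wheel rests with its orange flat on top ((value of joint selector between -0.2 and 0.2 rad or value of joint selector between -6.4832 and -6.0832 rad) and velocity of joint selector between -0.5 and 0.5 rad/s), for 0.2 s.
2. the green button is pressed fully down (value of joint load_button above 0.0045 m).
At the end, for the whole second after the job is handed in: the wheel rests with its orange flat on top (within 0.2 rad), the green button is back up, the controller is within 20 mm and every other thing within 25 mm of where it started ((value of joint selector between -0.2 and 0.2 rad or value of joint selector between -6.4832 and -6.0832 rad) and value of joint load_button below 0.0015 m and distance of controller from where it was at the start of the episode below 0.02 m and linear speed of controller below 0.02 m/s and distance of each of phone, can, puck, tape, skate_wheel, usb_stick from where it was at the start of the episode below 0.025 m); the robot touches nothing.
It fails at once if the wheel is turned past the orange flat by more than half a click (value of joint selector above 0.6 rad or value of joint selector below -6.883 rad).
It fails at once if the green button is pressed before the wheel is at orange, or with the wheel off orange (value of joint load_button above 0.003 m and not (value of joint selector between -0.2 and 0.2 rad or value of joint selector between -6.4832 and -6.0832 rad)).
It fails at once if the controller is lifted, tipped or shifted by more than 20 mm (distance of controller from where it was at the start of the episode above 0.02 m or angle between controller's own z axis and vertical above 0.1 rad).
It fails at once if one of the other things is lifted, tipped or shifted by more than 25 mm (distance of any of phone, can, puck, tape, skate_wheel, usb_stick from where it was at the start of the episode above 0.025 m or angle between any of phone, can, puck, tape, skate_wheel, usb_stick's own z axis and vertical above 0.4 rad).
It also fails if it takes over 54 s, if anything falls off the work surface, if the arm or the gripper's body presses on something with over 40 N, if the wrist force passes 120 N, or if a joint passes its speed limit or range.

## Working session

There is one attempt and no reset: what is moved stays moved. The work goes in short steps, Python scripts to look and compute and a tool call to move; the robot and the scene stay as the last step left them, time stands still between calls to the robot, and variables do not carry over. Pictures are saved under pics/ and viewed, at most 10 in all, crops included, and the job is handed in when it is done.

Besides the shell and the picture viewer there is one more tool, called after "Call:" as name(argument=value, ...), one argument or row to a line, values as JSON. send_rows: Moves the arm, as the interface text tells. Its arguments: {"type":"object","properties":{"increments":{"type":"array","items":{"type":"object","properties":{"rx":{"type":"number"},"ry":{"type":"number"},"rz":{"type":"number"},"x":{"type":"number"},"y":{"type":"number"},"z":{"type":"number"},"fingers":{"type":"number"}}}}},"required":["increments"]}

```bash
mkdir -p pics; ls; cat > h.py <<'E'
import numpy as np, cv2
from cell import manip
def P(im,pts):
    return cv2.projectPoints(np.array(pts,float).reshape(-1,3),np.array(im["rvec"],float),np.array(im["tvec"],float),np.array(im["mtx"],float),None)[0].reshape(-1,2)
def ray(im,uv,z):
    R=cv2.Rodrigues(np.array(im["rvec"],float))[0];t=np.array(im["tvec"],float).ravel()
    c=-R.T@t; d=R.T@np.linalg.inv(np.array(im["mtx"],float))@np.array([uv[0],uv[1],1.])
    return c+d*(z-c[2])/d[2]
def save(im,n,crop=None,s=1):
    p=im["pixels"][:,:,::-1]
    if crop: p=p[crop[1]:crop[3],crop[0]:crop[2]]
    cv2.imwrite("pics/"+n,cv2.resize(p,None,fx=s,fy=s,interpolation=cv2.INTER_CUBIC))
E
python3 - <<'E'
from h import *
a=[]
for n in ["scene","side"]:
    im=manip.get_image(n); a.append(im["pixels"])
    R=cv2.Rodrigues(np.array(im["rvec"],float))[0]; print(n,(-R.T@np.array(im["tvec"]).ravel()).round())
    for q,z in [("controller",40),("wheel_axle",65),("wheel_top",90.5),("load_button_top",97),("load_button",95),("usb_stick",80),("can",60),("puck",20),("tape",12),("skate_wheel",16),("phone",5)]:
        r=manip.look_for(im,q)
        print(q,[(np.round(d["xy"]),round(d["conf"],2),ray(im,d["xy"],z).round()[:2]) for d in r[:2]])
    save(im,n+"0.png",None,1.5)
print(manip.sense())
E
```

```text
pics
scene [1209.   31.  584.]
controller [(array([218., 199.]), 0.62, array([540., -46.]))]
wheel_axle [(array([221., 197.]), 0.85, array([566., -39.]))]
wheel_top [(array([214., 201.]), 0.69, array([608., -46.]))]
load_button_top []
load_button []
usb_stick [(array([157., 194.]), 0.74, array([ 574., -157.]))]
can [(array([208., 264.]), 0.83, array([733., -50.]))]
puck []
tape [(array([135., 179.]), 0.92, array([ 434., -241.]))]
skate_wheel [(array([124., 210.]), 0.57, array([ 542., -240.]))]
phone [(array([316., 240.]), 0.58, array([625., 141.]))]
side [ 444. -559.  480.]
controller [(array([225., 250.]), 0.94, array([534., -79.])), (array([316., 209.]), 0.25, array([748., -15.]))]
wheel_axle [(array([224., 248.]), 0.9, array([ 528., -102.])), (array([197., 352.]), 0.45, array([ 449., -282.]))]
wheel_top [(array([225., 248.]), 0.87, array([ 524., -129.]))]
load_button_top [(array([213., 243.]), 0.64, array([ 507., -119.]))]
load_button []
usb_stick [(array([267., 255.]), 0.57, array([ 587., -156.]))]
can [(array([317., 208.]), 0.6, array([737., -37.]))]
puck [(array([316., 270.]), 
[... 295 characters left out ...]
rray([-1.10598000e+00,  3.13476096e-01, -4.70973532e-02,  1.21017507e+00,
       -1.68141563e-05,  1.57079558e+00]), 'dq': array([-4.73284763e-06, -1.04060365e-03,  4.69348358e-04,  9.37225286e-04,
       -1.71208072e-04,  7.14882920e-04]), 'joint_efforts': array([-9.44018066e-04, -5.39468050e+01,  3.40050709e+01,  1.86425401e-03,
       -1.79166045e-04,  1.97373305e-05]), 'position': array([ 268.95465019, -536.35371191,  231.31499828]), 'orientation': array([ 9.73114479e-01,  2.30321972e-01, -2.67575162e-06,  2.51963945e-05]), 'ft_force': array([ 0.36014385, -0.03302458, -0.09436797]), 'moment': array([ 0.04013883, -0.0660939 , -0.02559503]), 'grip_force': 0.0, 'opening': 85.37703273517897}
```

View both.

View pics/side0.png

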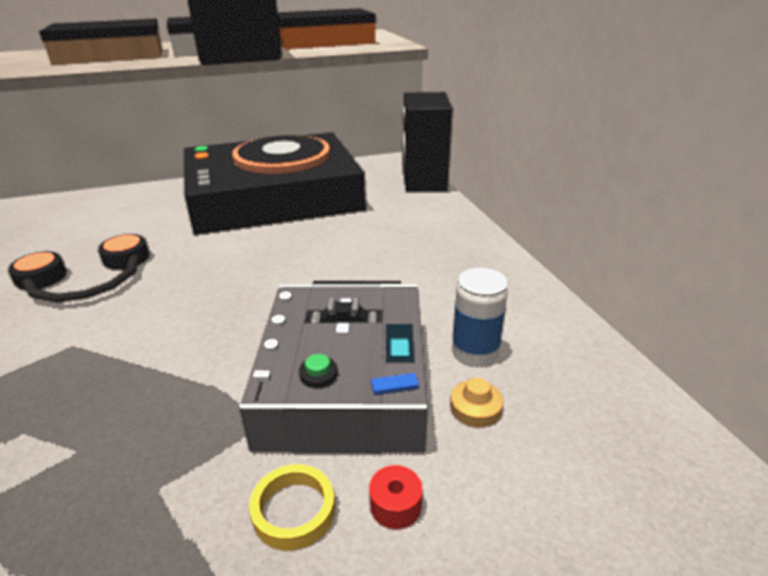

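View pics/scene0.png

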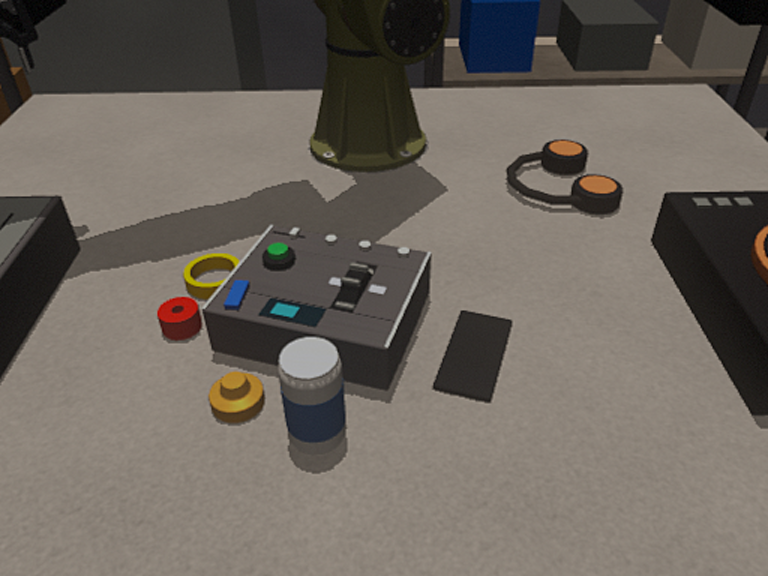

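The side view shows the box with corners at (247,406), (427,406), (418,286), (280,286) in the x1.5 picture. The green button is at (317,362) and the wheel at (345,308) with a black flat on top. The scene view shows box corners (271,228), (431,254), (390,348), (208,307), the button at (278,248) and the wheel at (353,285). I'll fit the pose from these.

```bash
python3 - <<'E'
from h import *
from scipy.optimize import least_squares
S=manip.get_image("scene");D=manip.get_image("side")
def green(im):
    p=im["pixels"].astype(int); m=(p[...,1]>p[...,0]+50)&(p[...,1]>p[...,2]+50)
    n,l,st,c=cv2.connectedComponentsWithStats(m.astype(np.uint8)); 
    return [(st[i],c[i].round(1)) for i in range(1,n) if st[i][4]>20]
print(green(S),green(D))
C=np.array([[-100,-120,75],[-100,120,75],[100,120,75],[100,-120,75]],float)
gs=max(green(S),key=lambda t:t[0][4])[1]; 
gd=[t for t in green(D) if t[1][1]>200][0][1]
us=np.array([[271,228],[431,254],[390,348],[208,307]])/1.5
ud=np.array([[247,406],[280,286],[418,286],[427,406]])/1.5
def T(v,pts):
    c,s=np.cos(v[2]),np.sin(v[2]); p=np.array(pts,float).copy(); p[:,:2]=p[:,:2]@np.array([[c,s],[-s,c]])+v[:2]; return p
B=[[-20,-70,94]]
def res(v): return np.r_[(P(S,T(v,C))-us).ravel(),(P(D,T(v,C))-ud).ravel(),(P(S,T(v,B))-gs).ravel(),(P(D,T(v,B))-gd).ravel()]
r=least_squares(res,[530,-60,0],x_scale=[10,10,.1],loss="soft_l1"); v=r.x
print(v,res(v).round(1))
for n in [[0,45,55],[0,45,90.5],[-20,-70,97]]: print(n,T(v,[n]).round(1))
np.save("v.npy",v)
for im,n in((S,"s"),(D,"d")):
    p=P(im,T(v,[[0,45,80]]))[0].astype(int); q=im["pixels"][p[1]-35:p[1]+35,p[0]-45:p[0]+45,::-1]
    cv2.imwrite(f"pics/w_{n}.png",cv2.resize(q,None,fx=8,fy=8,interpolation=cv2.INTER_CUBIC))
a=cv2.imread("pics/w_s.png");b=cv2.imread("pics/w_d.png");cv2.imwrite("pics/w.png",cv2.resize(np.hstack([a,b]),(800,311)))
E
```

```text
[(array([178, 162,  14,   8,  86], dtype=int32), array([184.7, 165.4]))] [(array([130,  97,   8,   4,  26], dtype=int32), array([133.6,  98.4])), (array([203, 236,  17,  12, 161], dtype=int32), array([211. , 241.4]))]
[ 5.46549858e+02 -4.94716898e+01 -3.13219342e-01] [ 0.4 -1.9  1.1 -1.1 -0.6  1.6 -4.6  2.5 -6.2  0.5 -1.8 -1.2 -0.4 -1.5
  0.7  0.7  0.8  1.6  0.6 -0.3]
[0, 45, 55] [[560.4  -6.7  55. ]]
[0, 45, 90.5] [[560.4  -6.7  90.5]]
[-20, -70, 97] [[ 506.  -109.9   97. ]]
```

View pics/w.png

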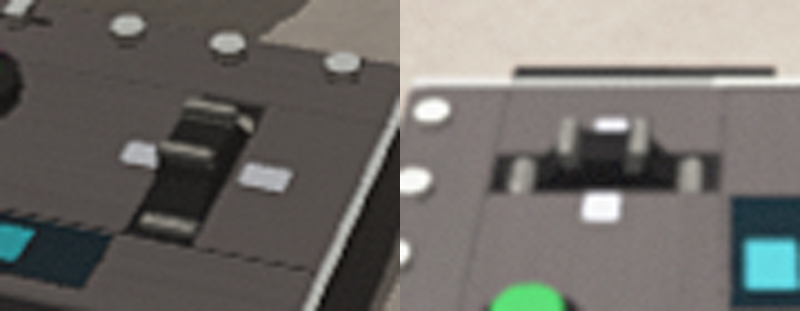

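The crops show the wheel at rest: two ribs symmetric about the top, a black flat between the two white marks, and no yellow visible. Some corner residuals are large, so I'll check the fit more closely.

```bash
python3 - <<'E'
from h import *
S=manip.get_image("scene");D=manip.get_image("side")
for n,a,b,z in [("-100,-120",(271,228),(247,406),75),("-100,120",(431,254),(280,286),75),("100,120",(390,348),(418,286),75),("100,-120",(208,307),(427,406),75),("btn",(278.,248.5),(317.3,362.8),94)]:
    print(n,ray(S,np.array(a)/1.5,z)[:2].round(1),ray(D,np.array(b)/1.5,z)[:2].round(1))
for im,n in((S,"s"),(D,"d")):
    p=im["pixels"].astype(int); m=(p.min(2)>150)&(p.max(2)-p.min(2)<30)
    k,l,st,c=cv2.connectedComponentsWithStats(m.astype(np.uint8))
    for i in range(1,k):
        if 12<st[i][4]<300 and 120<c[i][0]<300 and 140<c[i][1]<290: print(n,st[i],c[i].round(1),ray(im,c[i],75)[:2].round(1))
E
```

```text
-100,-120 [ 421.9 -132.7] [ 423.9 -134.7]
-100,120 [492.1  93.1] [491.4  89.7]
100,120 [674.9  35. ] [677.4  27.9]
100,-120 [ 597.7 -187.5] [ 604.2 -192.8]
btn [ 501.3 -110.8] [ 505.5 -111.8]
s [135 150  47  56 100] [158.2 177. ] [ 512.3 -165.9]
s [194 152   5   4  14] [196.  153.5] [428.7 -98.9]
s [218 157   6   4  18] [220.3 158.2] [448.  -45.6]
s [240 161   7   4  21] [243.  162.3] [464.6   2.5]
s [266 165   7   4  23] [268.9 166.5] [481.1  56. ]
s [257 168  30  63 117] [271.1 200.2] [590.1  56.8]
s [220 185   7   5  28] [223.2 187.2] [548.5 -34.2]
s [246 190  11   6  45] [251.2 192.4] [566.   19.8]
d [186 194   8   6  38] [189.5 196.4] [493.9  65.7]
d [227 198   7   4  25] [230.1 199.4] [571.5  28. ]
d [181 209   9   7  47] [185.  212.2] [477.   12.4]
d [224 215   9   7  60] [227.9 218. ] [552.1 -31.9]
d [176 226   9   7  50] [180.1 228.6] [461.1 -35.8]
d [168 246  12   6  62] [173.6 248.6] [443.4 -86.9]
```

Call:
send_rows(
  increments=[
    {"x": 0.08, "y": -0.06, "z": 0, "rz": 0.02, "fingers": 1},
    {"x": 0.2, "y": -0.15, "z": 0, "rz": 0.06, "fingers": 1},
    {"x": 0.32, "y": -0.25, "z": 0, "rz": 0.1, "fingers": 1},
    {"x": 0.44, "y": -0.34, "z": 0, "rz": 0.14, "fingers": 1},
    {"x": 0.56, "y": -0.44, "z": 0, "rz": 0.18, "fingers": 1},
    {"x": 0.68, "y": -0.53, "z": 0, "rz": 0.22, "fingers": 1},
    {"x": 0.787, "y": -0.613, "z": 0, "rz": 0.247, "fingers": 1},
    {"x": 0.787, "y": -0.613, "z": 0, "rz": 0.247, "fingers": 1},
    {"x": 0.787, "y": -0.613, "z": 0, "rz": 0.247, "fingers": 1},
  ],
)

```text
invalid input at $.increments[0]: expected keys rx, ry, rz, x, y, z, fingers
```

```bash
cat >> h.py <<'E'
from scipy.spatial.transform import Rotation as Ro
def st():
    s=manip.sense(); R=Ro.from_quat(s["orientation"]).as_matrix(); v=np.load("v.npy")
    c,n=np.cos(v[2]),np.sin(v[2]); d=s["position"]-np.r_[v[:2],0]
    print(round(s["clock"],2),"q",s["joint_positions"].round(2),"pos",s["position"].round(1),"ctl",(c*d[0]+n*d[1]).round(1),(-n*d[0]+c*d[1]).round(1),"toolx deg",np.degrees(np.arctan2(R[1,0],R[0,0])).round(1),"tilt",R[:,2].round(3),"F",s["ft_force"].round(1),"op",round(s["opening"],1))
    return s,R
def go(tx,ty,tz):
    "increment for ctrl-frame xy, world z"
    s,R=st(); v=np.load("v.npy"); c,n=np.cos(v[2]),np.sin(v[2])
    w=np.array([v[0]+c*tx-n*ty,v[1]+n*tx+c*ty,tz])
    print("world",w.round(1),"inc",(R.T@(w-s["position"])/300).round(4))
E
python3 -c "
from h import *
go(-36,45,140)"
```

```text
1.4 q [-1.11  0.31 -0.05  1.21  0.    1.57] pos [ 269.  -536.4  231.3] ctl -114.1 -548.7 toolx deg 26.6 tilt [ 0. -0. -1.] F [-0.3  0.2  0.3] op 85.4
world [526.2   4.4 140. ] inc [ 1.5744 -1.2272  0.3043]
```

All keys are needed.

Call:
send_rows(
  increments=[
    {"x": 0.08, "y": -0.06, "z": 0, "rx": 0, "ry": 0, "rz": 0.02, "fingers": 1},
    {"x": 0.2, "y": -0.15, "z": 0, "rx": 0, "ry": 0, "rz": 0.06, "fingers": 1},
    {"x": 0.32, "y": -0.25, "z": 0, "rx": 0, "ry": 0, "rz": 0.1, "fingers": 1},
    {"x": 0.44, "y": -0.34, "z": 0, "rx": 0, "ry": 0, "rz": 0.14, "fingers": 1},
    {"x": 0.56, "y": -0.44, "z": 0, "rx": 0, "ry": 0, "rz": 0.18, "fingers": 1},
    {"x": 0.68, "y": -0.53, "z": 0, "rx": 0, "ry": 0, "rz": 0.22, "fingers": 1},
    {"x": 0.787, "y": -0.613, "z": 0, "rx": 0, "ry": 0, "rz": 0.247, "fingers": 1},
    {"x": 0.787, "y": -0.613, "z": 0, "rx": 0, "ry": 0, "rz": 0.247, "fingers": 1},
    {"x": 0.787, "y": -0.613, "z": 0, "rx": 0, "ry": 0, "rz": 0.247, "fingers": 1},
  ],
)

```text
clock: 2.52
position: [397.5, -266.5, 231.4]
orientation: [0.988, -0.154, 0.0, 0.0]
ft_force: [0.5, 0.2, 0.2]
opening: 0.4
grip_force: 0.0
```

```bash
python3 -c "
from h import *
go(-36,45,140)"
```

```text
2.52 q [-0.59  0.09 -0.33  1.16 -0.    2.86] pos [ 397.5 -266.5  231.4] ctl -74.9 -252.4 toolx deg -17.8 tilt [ 0.    -0.001 -1.   ] F [0.5 0.2 0.2] op 0.4
world [526.2   4.4 140. ] inc [ 0.1327 -0.991   0.3042]
```

Call:
send_rows(
  increments=[
    {"x": 0.01, "y": -0.08, "z": 0, "rx": 0, "ry": 0, "rz": -0.05, "fingers": 1},
    {"x": 0.03, "y": -0.2, "z": 0, "rx": 0, "ry": 0, "rz": -0.1, "fingers": 1},
    {"x": 0.05, "y": -0.35, "z": 0, "rx": 0, "ry": 0, "rz": -0.15, "fingers": 1},
    {"x": 0.07, "y": -0.5, "z": 0, "rx": 0, "ry": 0, "rz": -0.2, "fingers": 1},
    {"x": 0.09, "y": -0.65, "z": 0, "rx": 0, "ry": 0, "rz": -0.25, "fingers": 1},
    {"x": 0.11, "y": -0.8, "z": 0, "rx": 0, "ry": 0, "rz": -0.3, "fingers": 1},
    {"x": 0.13, "y": -0.92, "z": 0, "rx": 0, "ry": 0, "rz": -0.35, "fingers": 1},
    {"x": 0.133, "y": -0.991, "z": 0, "rx": 0, "ry": 0, "rz": -0.4, "fingers": 1},
    {"x": 0.133, "y": -0.991, "z": 0, "rx": 0, "ry": 0, "rz": -0.45, "fingers": 1},
    {"x": 0.133, "y": -0.991, "z": 0, "rx": 0, "ry": 0, "rz": -0.5, "fingers": 1},
  ],
)

```text
clock: 3.78
position: [526.9, 3.6, 231.1]
orientation: [0.807, 0.591, -0.0, 0.0]
ft_force: [-0.5, 0.1, 0.7]
opening: -0.2
grip_force: 0.0
```

Call:
send_rows(
  increments=[
    {"x": 0, "y": 0, "z": 0.02, "rx": 0, "ry": 0, "rz": -0.05, "fingers": 1},
    {"x": 0, "y": 0, "z": 0.05, "rx": 0, "ry": 0, "rz": -0.1, "fingers": 1},
    {"x": 0, "y": 0, "z": 0.1, "rx": 0, "ry": 0, "rz": -0.15, "fingers": 1},
    {"x": 0, "y": 0, "z": 0.15, "rx": 0, "ry": 0, "rz": -0.2, "fingers": 1},
    {"x": 0, "y": 0, "z": 0.2, "rx": 0, "ry": 0, "rz": -0.25, "fingers": 1},
    {"x": 0, "y": 0, "z": 0.25, "rx": 0, "ry": 0, "rz": -0.3, "fingers": 1},
    {"x": 0, "y": 0, "z": 0.28, "rx": 0, "ry": 0, "rz": -0.35, "fingers": 1},
    {"x": 0, "y": 0, "z": 0.304, "rx": 0, "ry": 0, "rz": -0.4, "fingers": 1},
    {"x": 0, "y": 0, "z": 0.304, "rx": 0, "ry": 0, "rz": -0.45, "fingers": 1},
    {"x": 0, "y": 0, "z": 0.304, "rx": 0, "ry": 0, "rz": -0.5, "fingers": 1},
    {"x": 0, "y": 0, "z": 0.304, "rx": 0, "ry": 0, "rz": -0.5, "fingers": 1},
  ],
)

```text
clock: 5.15
position: [526.8, 3.3, 139.9]
orientation: [0.157, 0.988, -0.0, -0.0]
ft_force: [0.2, 0.4, -0.8]
opening: -0.4
grip_force: 0.0
```

```bash
python3 - <<'E'
from h import *
go(-36,45,91)
L=[]
for n in("side","wrist"):
    im=manip.get_image(n)
    L.append(im["pixels"][150:300,125:325] if n=="side" else cv2.resize(im["pixels"],(400,300)))
L[0]=cv2.resize(L[0],(400,300),interpolation=cv2.INTER_CUBIC)
cv2.imwrite("pics/a.png",np.hstack(L)[:,:,::-1])
E
```

```text
5.15 q [ 0.01  0.23 -0.37  0.97 -0.    0.32] pos [526.8   3.3 139.9] ctl -35.1 44.2 toolx deg 162.0 tilt [-0. -0. -1.] F [ 0.2  0.4 -0.8] op -0.4
world [526.2   4.4  91. ] inc [0.0031 0.0028 0.1632]
```

View pics/a.png

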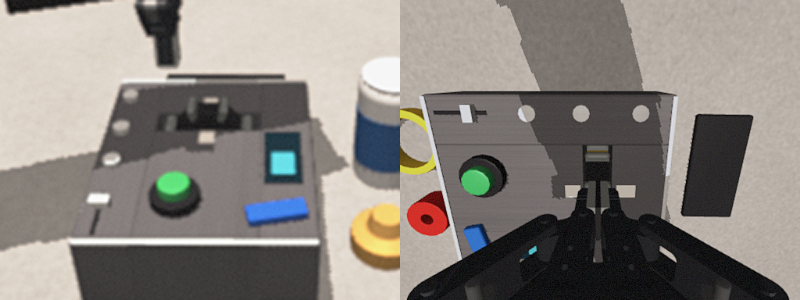

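```bash
python3 - <<'E'
from h import *
im=manip.get_image("wrist")
print(P(im,[[526.8,3.3,139.9],[560,-6.5,90.5]]).round())
save(im,"b.png",(195,165,315,285),5)
E
```

```text
[[251. 245.]
 [253. 254.]]
```

View pics/b.png

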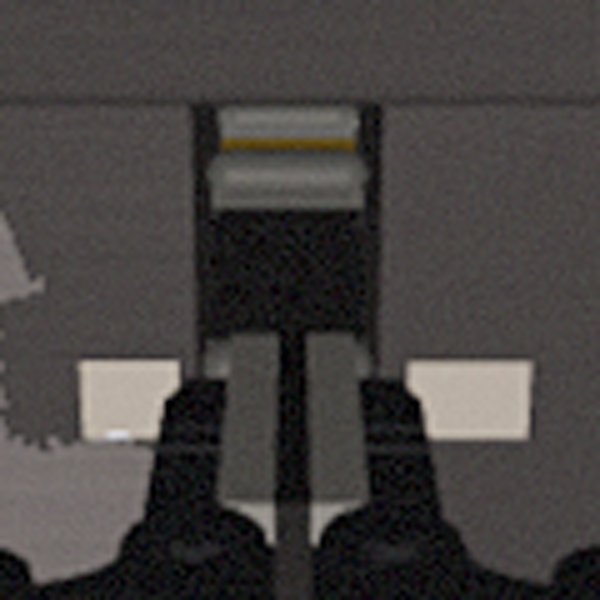

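The zoomed wrist view shows the next flat up as black. One further round there is a yellow sliver at (290,143), so the wheel is probably 3 clicks from orange. The fingertip is centred on the wheel.

Call:
send_rows(
  increments=[
    {"x": 0.003, "y": 0.003, "z": 0.05, "rx": 0, "ry": 0, "rz": 0, "fingers": 1},
    {"x": 0.003, "y": 0.003, "z": 0.1, "rx": 0, "ry": 0, "rz": 0, "fingers": 1},
    {"x": 0.003, "y": 0.003, "z": 0.14, "rx": 0, "ry": 0, "rz": 0, "fingers": 1},
    {"x": 0.003, "y": 0.003, "z": 0.163, "rx": 0, "ry": 0, "rz": 0, "fingers": 1},
    {"x": 0.003, "y": 0.003, "z": 0.163, "rx": 0, "ry": 0, "rz": 0, "fingers": 1},
    {"x": -0.01, "y": 0.003, "z": 0.163, "rx": 0, "ry": 0, "rz": 0, "fingers": 1},
    {"x": -0.02, "y": 0.003, "z": 0.163, "rx": 0, "ry": 0, "rz": 0, "fingers": 1},
    {"x": -0.03, "y": 0.003, "z": 0.163, "rx": 0, "ry": 0, "rz": 0, "fingers": 1},
    {"x": -0.04, "y": 0.003, "z": 0.163, "rx": 0, "ry": 0, "rz": 0, "fingers": 1},
  ],
)

```text
clock: 6.42
position: [534.3, 3.0, 92.2]
orientation: [0.155, 0.988, 0.001, -0.004]
ft_force: [-21.6, 5.6, 26.4]
opening: -0.2
grip_force: 13.1
```

```bash
python3 - <<'E'
from h import *
go(-9,45,91)
im=manip.get_image("side")
save(im,"c.png",(180,170,280,260),6)
E
```

```text
6.42 q [ 0.    0.3  -0.41  0.88  0.    0.31] pos [534.3   3.   92.2] ctl -27.9 46.2 toolx deg 162.2 tilt [-0.007  0.003 -1.   ] F [-21.6   5.6  26.4] op -0.2
world [551.9  -3.9  91. ] inc [-0.0629 -0.004   0.0034]
```

View pics/c.png

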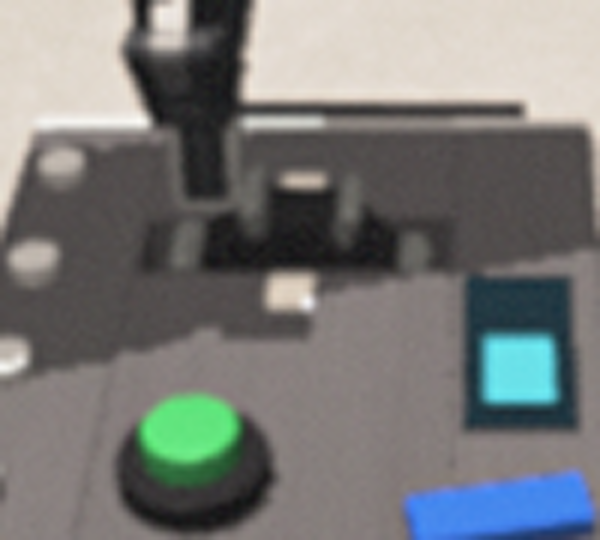

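Contact force is high (−22 N, +26 N) and the wheel hasn't turned, so I'll check where the tip is against the calibration.

```bash
python3 - <<'E'
from h import *
im=manip.get_image("side")
v=np.load("v.npy"); c,n=np.cos(v[2]),np.sin(v[2])
W=lambda x,y,z:[v[0]+c*x-n*y,v[1]+n*x+c*y,z]
t=manip.sense()["position"]
def cr(p): return ((P(im,p)-[180,170])*6).round()
print("tcp crop px",cr([t]),"fwd/back edges",cr([t+np.array([c,n,0])*11,t-np.array([c,n,0])*11]))
for a in(-67.5,-22.5,22.5,67.5):
    a=np.radians(a); print(cr([W(41.5*np.sin(a),33,55+41.5*np.cos(a)),W(41.5*np.sin(a),57,55+41.5*np.cos(a))]).ravel())
p=im["pixels"].astype(int); m=(p[...,1]>p[...,0]+50)&(p[...,1]>p[...,2]+50); m[:200]=0
print(np.argwhere(m).mean(0)[::-1], manip.sense()["ft_force"])
E
```

```text
tcp crop px [[205. 194.]] fwd/back edges [[239. 194.]
 [172. 194.]]
[174. 271. 182. 228.]
[238. 214. 245. 172.]
[338. 214. 342. 172.]
[410. 271. 412. 228.]
[210.93333333 241.45454545] [-17.67291702   3.51441407  21.7091051 ]
```

Call:
send_rows(
  increments=[
    {"x": 0, "y": 0, "z": 0, "rx": 0, "ry": 0, "rz": 0, "fingers": 1},
    {"x": 0, "y": 0, "z": 0, "rx": 0, "ry": 0, "rz": 0, "fingers": 1},
  ],
)

```text
clock: 6.78
position: [534.3, 3.0, 92.3]
orientation: [0.155, 0.988, 0.001, -0.003]
ft_force: [-17.3, 4.0, 21.8]
opening: -0.1
grip_force: 10.9
```

```bash
python3 -c "
from h import *
st()"
```

```text
6.78 q [ 0.    0.29 -0.41  0.88  0.    0.31] pos [534.3   3.   92.3] ctl -27.8 46.2 toolx deg 162.2 tilt [-0.006  0.003 -1.   ] F [-17.3   4.   21.8] op -0.1
```

The tip seems rounded, so at z = 92 it was camming up on the rib. I'll back off, go lower, and follow the rib's arc.

Call:
send_rows(
  increments=[
    {"x": 0.045, "y": 0, "z": 0, "rx": 0, "ry": 0, "rz": 0, "fingers": 1},
    {"x": 0.045, "y": 0, "z": 0.013, "rx": 0, "ry": 0, "rz": 0, "fingers": 1},
    {"x": 0.03, "y": 0, "z": 0.013, "rx": 0, "ry": 0, "rz": 0, "fingers": 1},
    {"x": 0.02, "y": 0, "z": 0.013, "rx": 0, "ry": 0, "rz": 0, "fingers": 1},
    {"x": 0.01, "y": 0, "z": 0.012, "rx": 0, "ry": 0, "rz": 0, "fingers": 1},
    {"x": 0, "y": 0, "z": 0.008, "rx": 0, "ry": 0, "rz": 0, "fingers": 1},
  ],
)

```text
clock: 7.52
position: [534.2, 2.9, 87.7]
orientation: [0.155, 0.988, 0.001, -0.004]
ft_force: [-12.0, 4.3, 7.2]
opening: 0.3
grip_force: 6.0
```

```bash
python3 - <<'E'
from h import *
st()
im=manip.get_image("side")
save(im,"d.png",(180,170,280,260),6)
E
```

```text
7.53 q [ 0.    0.3  -0.41  0.87  0.    0.31] pos [534.2   2.9  87.7] ctl -27.8 46.0 toolx deg 162.2 tilt [-0.008  0.003 -1.   ] F [-12.    4.3   7.2] op 0.3
```

View pics/d.png

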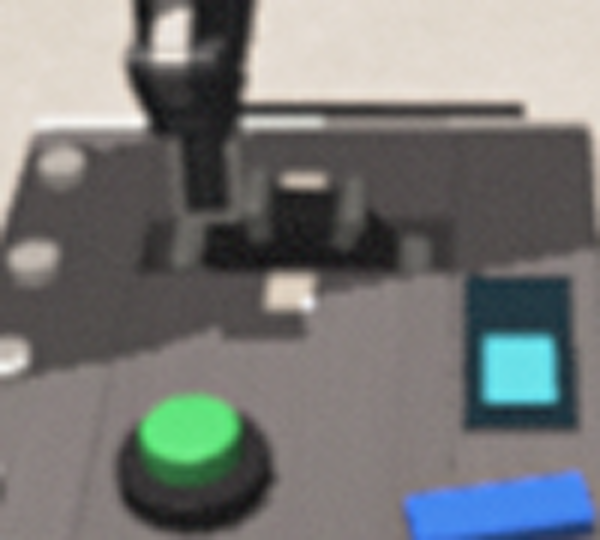

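Call:
send_rows(
  increments=[
    {"x": 0, "y": 0, "z": 0, "rx": 0, "ry": 0, "rz": 0, "fingers": 1},
    {"x": 0, "y": 0, "z": 0, "rx": 0, "ry": 0, "rz": 0, "fingers": 1},
  ],
)

```text
clock: 7.82
position: [537.1, 2.2, 88.4]
orientation: [0.155, 0.988, 0.0, -0.002]
ft_force: [-5.2, 1.1, 4.4]
opening: -0.0
grip_force: 2.9
```

```bash
python3 - <<'E'
from h import *
st()
im=manip.get_image("wrist")
save(im,"e.png",(195,165,315,285),5)
E
```

```text
7.83 q [ 0.    0.3  -0.41  0.86  0.    0.31] pos [537.1   2.2  88.4] ctl -24.9 46.2 toolx deg 162.2 tilt [-0.003  0.001 -1.   ] F [-5.2  1.1  4.4] op -0.0
```

View pics/e.png

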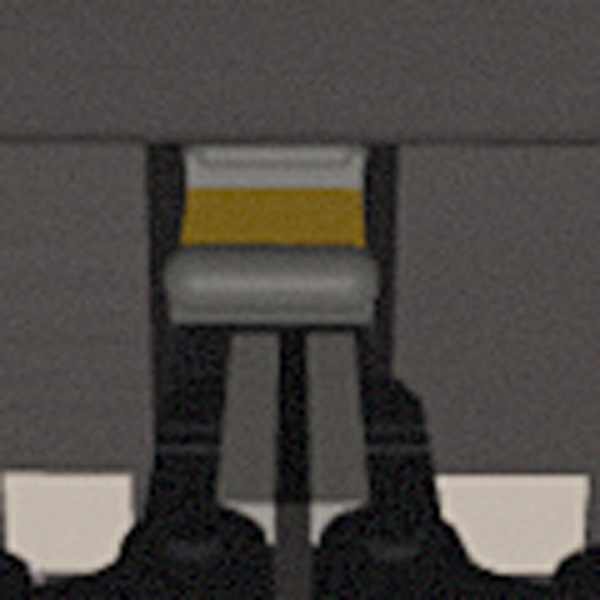

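The wheel is turning slowly, with the yellow flat visible behind the next rib at (275,215). It is stiffly damped, so I'll push gently along the arc.

Call:
send_rows(
  increments=[
    {"x": -0.006, "y": 0.002, "z": -0.002, "rx": 0, "ry": 0, "rz": 0, "fingers": 1},
    {"x": -0.012, "y": 0.004, "z": -0.004, "rx": 0, "ry": 0, "rz": 0, "fingers": 1},
    {"x": -0.018, "y": 0.004, "z": -0.006, "rx": 0, "ry": 0, "rz": 0, "fingers": 1},
    {"x": -0.024, "y": 0.004, "z": -0.007, "rx": 0, "ry": 0, "rz": 0, "fingers": 1},
    {"x": -0.03, "y": 0.004, "z": -0.008, "rx": 0, "ry": 0, "rz": 0, "fingers": 1},
    {"x": -0.036, "y": 0.004, "z": -0.009, "rx": 0, "ry": 0, "rz": 0, "fingers": 1},
    {"x": -0.042, "y": 0.004, "z": -0.01, "rx": 0, "ry": 0, "rz": 0, "fingers": 1},
    {"x": -0.048, "y": 0.004, "z": -0.01, "rx": 0, "ry": 0, "rz": 0, "fingers": 1},
    {"x": -0.054, "y": 0.004, "z": -0.01, "rx": 0, "ry": 0, "rz": 0, "fingers": 1},
    {"x": -0.058, "y": 0.004, "z": -0.01, "rx": 0, "ry": 0, "rz": 0, "fingers": 1},
    {"x": -0.058, "y": 0.004, "z": -0.01, "rx": 0, "ry": 0, "rz": 0, "fingers": 1},
  ],
)

```text
clock: 9.25
position: [556.9, -2.6, 92.5]
orientation: [0.155, 0.988, -0.0, 0.002]
ft_force: [3.0, -1.3, 1.4]
opening: 0.1
grip_force: 1.5
```

```bash
python3 - <<'E'
from h import *
st()
im=manip.get_image("side"); w=manip.get_image("wrist")
q=cv2.resize(im["pixels"][170:260,180:280],(400,360),interpolation=cv2.INTER_CUBIC)
r=cv2.resize(w["pixels"][165:273,195:315],(400,360),interpolation=cv2.INTER_CUBIC)
cv2.imwrite("pics/f.png",np.hstack([q,r])[:,:,::-1])
E
```

```text
9.25 q [-0.    0.33 -0.36  0.88 -0.    0.31] pos [556.9  -2.6  92.5] ctl -4.6 47.8 toolx deg 162.2 tilt [ 0.003 -0.001 -1.   ] F [ 3.  -1.3  1.4] op 0.1
```

View pics/f.png

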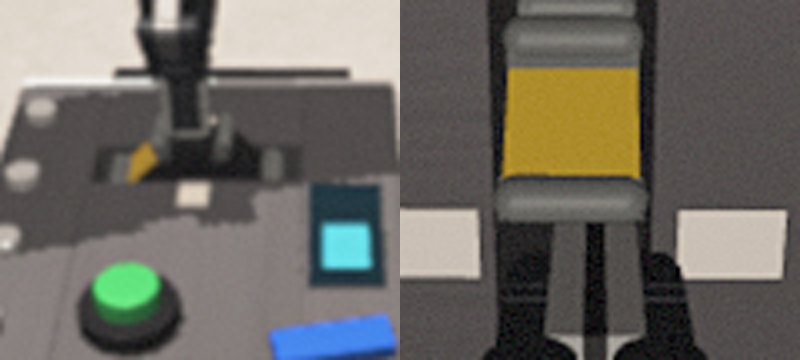

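The first click is done. The side view shows yellow at (140,160) left of the finger, and the wrist view shows the yellow flat as the next one up. Now I'll lift, step back and lower.

Call:
send_rows(
  increments=[
    {"x": 0, "y": 0, "z": -0.04, "rx": 0, "ry": 0, "rz": 0, "fingers": 1},
    {"x": 0, "y": -0.005, "z": -0.1, "rx": 0, "ry": 0, "rz": 0, "fingers": 1},
    {"x": 0.05, "y": -0.009, "z": -0.1, "rx": 0, "ry": 0, "rz": 0, "fingers": 1},
    {"x": 0.105, "y": -0.009, "z": -0.1, "rx": 0, "ry": 0, "rz": 0, "fingers": 1},
    {"x": 0.105, "y": -0.009, "z": -0.1, "rx": 0, "ry": 0, "rz": 0, "fingers": 1},
    {"x": 0.105, "y": -0.009, "z": -0.05, "rx": 0, "ry": 0, "rz": 0, "fingers": 1},
    {"x": 0.105, "y": -0.009, "z": 0, "rx": 0, "ry": 0, "rz": 0, "fingers": 1},
    {"x": 0.105, "y": -0.009, "z": 0.015, "rx": 0, "ry": 0, "rz": 0, "fingers": 1},
    {"x": 0.105, "y": -0.009, "z": 0.015, "rx": 0, "ry": 0, "rz": 0, "fingers": 1},
  ],
)

```text
clock: 10.48
position: [523.9, 4.7, 86.4]
orientation: [0.155, 0.988, -0.0, -0.001]
ft_force: [-0.7, -0.0, 0.4]
opening: 0.2
grip_force: 0.0
```

```bash
cat >> h.py <<'E'
def flat():
    im=manip.get_image("side"); hsv=cv2.cvtColor(im["pixels"],cv2.COLOR_RGB2HSV)
    m=cv2.inRange(hsv,(5,90,40),(35,255,255)); m[:185]=0;m[225:]=0;m[:,:190]=0;m[:,270:]=0
    if m.any(): print("coloured px",(m>0).sum(),"xy",np.argwhere(m)[:,::-1].mean(0).round(1),"H",np.median(hsv[...,0][m>0]))
    p=im["pixels"].astype(int); g=(p[...,1]>p[...,0]+50)&(p[...,1]>p[...,2]+50); g[:200]=0
    print("green",np.argwhere(g).mean(0)[::-1].round(1),"marks/top px",P(im,[[560,-6,90.5],[560-24,-6+8,80]]).round(1).ravel())
    w=manip.get_image("wrist"); hsv=cv2.cvtColor(w["pixels"],cv2.COLOR_RGB2HSV)
    m=cv2.inRange(hsv,(5,90,40),(35,255,255)); m[:,:215]=0;m[:,290:]=0
    n,l,s,c=cv2.connectedComponentsWithStats(m)
    for i in range(1,n):
        if s[i][4]>15: print("wrist",s[i],"H",np.median(hsv[...,0][l==i]))
E
python3 -c "
from h import *
st();flat()"
```

```text
10.47 q [ 0.01  0.28 -0.44  0.85 -0.    0.32] pos [523.9   4.7  86.4] ctl -38.2 44.6 toolx deg 162.2 tilt [-0.002 -0.    -1.   ] F [-0.7 -0.   0.4] op 0.2
coloured px 59 xy [215.5 210. ] H 20.0
green [211.  241.5] marks/top px [228.3 203.2 215.6 207.6]
wrist [234 219  36   7 211] H 12.0
```

Yellow is the next flat up and orange is one behind it, so 2 clicks remain.

Call:
send_rows(
  increments=[
    {"x": -0.02, "y": 0.001, "z": 0, "rx": 0, "ry": 0, "rz": 0, "fingers": 1},
    {"x": -0.03, "y": 0.001, "z": -0.001, "rx": 0, "ry": 0, "rz": 0, "fingers": 1},
    {"x": -0.036, "y": 0.001, "z": -0.003, "rx": 0, "ry": 0, "rz": 0, "fingers": 1},
    {"x": -0.042, "y": 0.001, "z": -0.006, "rx": 0, "ry": 0, "rz": 0, "fingers": 1},
    {"x": -0.048, "y": 0.001, "z": -0.008, "rx": 0, "ry": 0, "rz": 0, "fingers": 1},
    {"x": -0.055, "y": 0.001, "z": -0.01, "rx": 0, "ry": 0, "rz": 0, "fingers": 1},
    {"x": -0.063, "y": 0.001, "z": -0.012, "rx": 0, "ry": 0, "rz": 0, "fingers": 1},
    {"x": -0.072, "y": 0.001, "z": -0.014, "rx": 0, "ry": 0, "rz": 0, "fingers": 1},
    {"x": -0.081, "y": 0.001, "z": -0.016, "rx": 0, "ry": 0, "rz": 0, "fingers": 1},
    {"x": -0.09, "y": 0.001, "z": -0.018, "rx": 0, "ry": 0, "rz": 0, "fingers": 1},
    {"x": -0.1, "y": 0.001, "z": -0.02, "rx": 0, "ry": 0, "rz": 0, "fingers": 1},
    {"x": -0.11, "y": 0.001, "z": -0.02, "rx": 0, "ry": 0, "rz": 0, "fingers": 1},
  ],
)

```text
clock: 12.08
position: [556.9, -5.3, 93.6]
orientation: [0.155, 0.988, -0.0, 0.001]
ft_force: [0.8, -0.6, -0.3]
opening: 0.1
grip_force: 0.0
```

```bash
python3 -c "
from h import *
st();flat()"
```

```text
12.07 q [-0.01  0.33 -0.36  0.88 -0.    0.3 ] pos [556.9  -5.3  93.6] ctl -3.8 45.2 toolx deg 162.2 tilt [ 0.001 -0.    -1.   ] F [ 0.8 -0.6 -0.3] op 0.1
coloured px 134 xy [223.  207.7] H 19.0
green [211.  241.4] marks/top px [228.3 203.2 215.6 207.6]
wrist [ 230  184   42   34 1366] H 13.0
wrist [229 230  43  13 224] H 23.0
```

Call:
send_rows(
  increments=[
    {"x": 0, "y": 0, "z": -0.04, "rx": 0, "ry": 0, "rz": 0, "fingers": 1},
    {"x": 0, "y": 0, "z": -0.1, "rx": 0, "ry": 0, "rz": 0, "fingers": 1},
    {"x": 0.05, "y": 0, "z": -0.1, "rx": 0, "ry": 0, "rz": 0, "fingers": 1},
    {"x": 0.11, "y": 0, "z": -0.1, "rx": 0, "ry": 0, "rz": 0, "fingers": 1},
    {"x": 0.11, "y": 0, "z": -0.1, "rx": 0, "ry": 0, "rz": 0, "fingers": 1},
    {"x": 0.11, "y": 0, "z": -0.05, "rx": 0, "ry": 0, "rz": 0, "fingers": 1},
    {"x": 0.11, "y": 0, "z": 0, "rx": 0, "ry": 0, "rz": 0, "fingers": 1},
    {"x": 0.11, "y": 0, "z": 0.02, "rx": 0, "ry": 0, "rz": 0, "fingers": 1},
    {"x": 0.11, "y": 0, "z": 0.02, "rx": 0, "ry": 0, "rz": 0, "fingers": 1},
  ],
)

```text
clock: 13.3
position: [523.9, 5.0, 86.2]
orientation: [0.155, 0.988, -0.0, -0.001]
ft_force: [0.6, -0.5, -0.2]
opening: 0.1
grip_force: 0.0
```

```bash
python3 -c "
from h import *
st();flat()"
```

```text
13.3 q [ 0.01  0.28 -0.44  0.85 -0.    0.32] pos [523.9   5.   86.2] ctl -38.3 44.8 toolx deg 162.2 tilt [-0.002 -0.    -1.   ] F [ 0.6 -0.5 -0.2] op 0.1
coloured px 168 xy [223.9 206.6] H 20.0
green [210.9 241.6] marks/top px [228.3 203.2 215.6 207.6]
wrist [248 307  11  13 125] H 23.0
```

Call:
send_rows(
  increments=[
    {"x": -0.02, "y": 0.001, "z": 0, "rx": 0, "ry": 0, "rz": 0, "fingers": 1},
    {"x": -0.03, "y": 0.001, "z": -0.001, "rx": 0, "ry": 0, "rz": 0, "fingers": 1},
    {"x": -0.036, "y": 0.001, "z": -0.003, "rx": 0, "ry": 0, "rz": 0, "fingers": 1},
    {"x": -0.042, "y": 0.001, "z": -0.006, "rx": 0, "ry": 0, "rz": 0, "fingers": 1},
    {"x": -0.048, "y": 0.001, "z": -0.008, "rx": 0, "ry": 0, "rz": 0, "fingers": 1},
    {"x": -0.055, "y": 0.001, "z": -0.01, "rx": 0, "ry": 0, "rz": 0, "fingers": 1},
    {"x": -0.063, "y": 0.001, "z": -0.012, "rx": 0, "ry": 0, "rz": 0, "fingers": 1},
    {"x": -0.072, "y": 0.001, "z": -0.014, "rx": 0, "ry": 0, "rz": 0, "fingers": 1},
    {"x": -0.081, "y": 0.001, "z": -0.016, "rx": 0, "ry": 0, "rz": 0, "fingers": 1},
    {"x": -0.09, "y": 0.001, "z": -0.018, "rx": 0, "ry": 0, "rz": 0, "fingers": 1},
    {"x": -0.1, "y": 0.001, "z": -0.02, "rx": 0, "ry": 0, "rz": 0, "fingers": 1},
    {"x": -0.11, "y": 0.001, "z": -0.02, "rx": 0, "ry": 0, "rz": 0, "fingers": 1},
  ],
)

```text
clock: 14.9
position: [557.0, -5.0, 93.7]
orientation: [0.155, 0.988, -0.0, 0.001]
ft_force: [1.0, 1.0, -0.2]
opening: -0.6
grip_force: 0.0
```

Call:
send_rows(
  increments=[
    {"x": 0, "y": 0, "z": -0.04, "rx": 0, "ry": 0, "rz": 0, "fingers": 1},
    {"x": 0, "y": 0, "z": -0.1, "rx": 0, "ry": 0, "rz": 0, "fingers": 1},
    {"x": 0.1, "y": 0, "z": -0.15, "rx": 0, "ry": 0, "rz": 0, "fingers": 1},
    {"x": 0.2, "y": 0, "z": -0.15, "rx": 0, "ry": 0, "rz": 0, "fingers": 1},
    {"x": 0.2, "y": 0, "z": -0.15, "rx": 0, "ry": 0, "rz": 0, "fingers": 1},
  ],
)

```text
clock: 15.52
position: [497.6, 14.0, 139.3]
orientation: [0.155, 0.988, 0.0, 0.0]
ft_force: [0.8, 0.9, -0.3]
opening: 0.2
grip_force: 0.0
```

```bash
python3 - <<'E'
from h import *
st();flat();go(-21,-70,120)
im=manip.get_image("side"); w=manip.get_image("wrist")
q=cv2.resize(im["pixels"][170:260,180:280],(400,360),interpolation=cv2.INTER_CUBIC)
r=cv2.resize(w["pixels"],(400,360))
cv2.imwrite("pics/g.png",np.hstack([q,r])[:,:,::-1])
E
```

```text
15.53 q [ 0.03  0.18 -0.44  0.95  0.    0.34] pos [497.6  14.  139.3] ctl -66.2 45.3 toolx deg 162.2 tilt [ 0.  0. -1.] F [ 0.8  0.9 -0.3] op 0.2
coloured px 189 xy [233.9 206.5] H 11.0
green [210.9 241.4] marks/top px [228.3 203.2 215.6 207.6]
15.62 q [ 0.03  0.18 -0.43  0.95 -0.    0.34] pos [499.7  13.6 139.2] ctl -64.0 45.6 toolx deg 162.2 tilt [ 0.002 -0.    -1.   ] F [ 0.6 -0.4  0.3] op -0.2
world [ 505.  -109.6  120. ] inc [-0.1424 -0.3856  0.0642]
```

View pics/g.png

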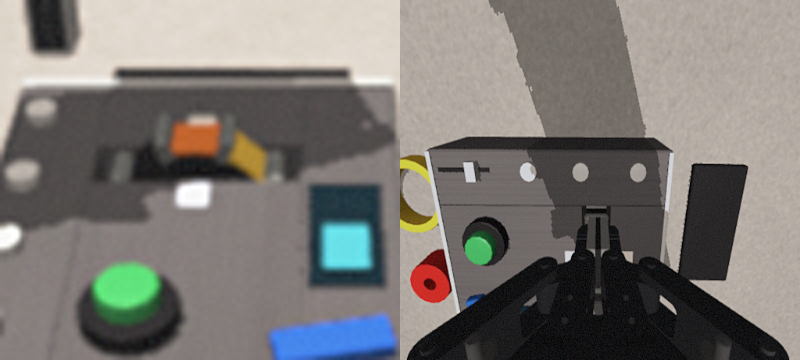

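The side view shows orange on top at (195,138) between the white marks, with yellow already past at (245,155). Next is the button.

Call:
send_rows(
  increments=[
    {"x": -0.04, "y": -0.1, "z": 0, "rx": 0, "ry": 0, "rz": 0, "fingers": 1},
    {"x": -0.09, "y": -0.25, "z": 0, "rx": 0, "ry": 0, "rz": 0, "fingers": 1},
    {"x": -0.142, "y": -0.386, "z": 0, "rx": 0, "ry": 0, "rz": 0, "fingers": 1},
    {"x": -0.142, "y": -0.386, "z": 0.03, "rx": 0, "ry": 0, "rz": 0, "fingers": 1},
    {"x": -0.142, "y": -0.386, "z": 0.064, "rx": 0, "ry": 0, "rz": 0, "fingers": 1},
    {"x": -0.142, "y": -0.386, "z": 0.1, "rx": 0, "ry": 0, "rz": 0, "fingers": 1},
    {"x": -0.142, "y": -0.386, "z": 0.125, "rx": 0, "ry": 0, "rz": 0, "fingers": 1},
    {"x": -0.142, "y": -0.386, "z": 0.125, "rx": 0, "ry": 0, "rz": 0, "fingers": 1},
  ],
)

```text
clock: 16.73
position: [503.3, -108.9, 100.0]
orientation: [0.154, 0.988, 0.0, -0.001]
ft_force: [-0.4, -1.0, -0.6]
opening: 0.1
grip_force: 0.0
```

```bash
python3 -c "
from h import *
go(-20,-70,90)"
```

```text
16.73 q [-0.21  0.25 -0.45  0.87  0.    0.1 ] pos [ 503.3 -108.9  100. ] ctl -22.8 -69.9 toolx deg 162.2 tilt [-0.002  0.    -1.   ] F [-0.4 -1.  -0.6] op 0.1
world [ 506.  -109.9   90. ] inc [-0.0093 -0.0004  0.0332]
```

Call:
send_rows(
  increments=[
    {"x": -0.006, "y": 0, "z": 0.01, "rx": 0, "ry": 0, "rz": 0, "fingers": 1},
    {"x": -0.006, "y": 0, "z": 0.018, "rx": 0, "ry": 0, "rz": 0, "fingers": 1},
    {"x": -0.006, "y": 0, "z": 0.025, "rx": 0, "ry": 0, "rz": 0, "fingers": 1},
    {"x": -0.006, "y": 0, "z": 0.031, "rx": 0, "ry": 0, "rz": 0, "fingers": 1},
    {"x": -0.006, "y": 0, "z": 0.034, "rx": 0, "ry": 0, "rz": 0, "fingers": 1},
    {"x": -0.006, "y": 0, "z": 0.034, "rx": 0, "ry": 0, "rz": 0, "fingers": 1},
    {"x": -0.006, "y": 0, "z": 0.034, "rx": 0, "ry": 0, "rz": 0, "fingers": 1},
  ],
)

```text
clock: 17.6
position: [506.4, -110.2, 91.0]
orientation: [0.155, 0.988, 0.0, 0.001]
ft_force: [1.2, 1.2, 5.4]
opening: 0.1
grip_force: 2.7
```

```bash
python3 -c "
from h import *
st();flat()"
```

```text
17.6 q [-0.21  0.26 -0.45  0.85  0.    0.1 ] pos [ 506.4 -110.2   91. ] ctl -19.5 -70.2 toolx deg 162.2 tilt [ 0.001  0.    -1.   ] F [1.2 1.2 5.4] op 0.1
coloured px 191 xy [234.1 206.8] H 18.0
green [210.3 247. ] marks/top px [228.3 203.2 215.6 207.6]
```

Call:
send_rows(
  increments=[
    {"x": 0, "y": 0, "z": 0.003, "rx": 0, "ry": 0, "rz": 0, "fingers": 1},
    {"x": 0, "y": 0, "z": 0.006, "rx": 0, "ry": 0, "rz": 0, "fingers": 1},
    {"x": 0, "y": 0, "z": 0.006, "rx": 0, "ry": 0, "rz": 0, "fingers": 1},
  ],
)

```text
clock: 18.08
position: [506.5, -110.3, 90.7]
orientation: [0.155, 0.988, 0.0, 0.001]
ft_force: [-2.9, 2.8, 19.3]
opening: 0.1
grip_force: 9.8
```

The force rises sharply at the stop (19 N for 0.3 mm), so the button is fully down. Retracting.

Call:
send_rows(
  increments=[
    {"x": 0, "y": 0, "z": -0.02, "rx": 0, "ry": 0, "rz": 0, "fingers": 1},
    {"x": 0, "y": 0, "z": -0.06, "rx": 0, "ry": 0, "rz": 0, "fingers": 1},
    {"x": 0, "y": 0, "z": -0.15, "rx": 0, "ry": 0, "rz": 0, "fingers": 1},
    {"x": 0, "y": 0, "z": -0.27, "rx": 0, "ry": 0, "rz": 0, "fingers": 1},
    {"x": 0, "y": 0, "z": -0.35, "rx": 0, "ry": 0, "rz": 0, "fingers": 1},
    {"x": 0.15, "y": 0, "z": -0.35, "rx": 0, "ry": 0, "rz": 0, "fingers": 1},
    {"x": 0.2, "y": 0, "z": -0.35, "rx": 0, "ry": 0, "rz": 0, "fingers": 1},
    {"x": 0.2, "y": 0, "z": -0.35, "rx": 0, "ry": 0, "rz": 0, "fingers": 1},
  ],
)

```text
clock: 19.08
position: [447.5, -91.8, 193.7]
orientation: [0.155, 0.988, -0.0, -0.0]
ft_force: [0.6, 1.0, 0.2]
opening: 0.1
grip_force: 0.0
```

```bash
python3 -c "
from h import *
st();flat()
print(manip.finish_job())"
```

```text
19.07 q [-0.2   0.07 -0.44  1.07 -0.    0.11] pos [447.5 -91.8 193.7] ctl -81.1 -70.8 toolx deg 162.2 tilt [-0.001 -0.    -1.   ] F [0.6 1.  0.2] op 0.1
coloured px 189 xy [234.2 206.8] H 17.0
green [211.1 241.7] marks/top px [228.3 203.2 215.6 207.6]
wrist [247 331  13   6  70] H 19.0
the job is handed in; nothing more can be done
None
```

The wheel was flicked three clicks to orange on top, then the green button was pressed to its stop and came back up; the controller showed no shift, and the job was handed in at 19 s with the hand clear (no verdict returned).

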